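# Stand the arched cup tile in the bedside rack

## Task

Take the arch-topped white ceramic tile out of the open blue drawer and stand it on its flat bottom edge, arch up, in the empty middle slot of the pale wooden rack, centred along the slot. Lower it right down to the floor of the slot before you let go of it. Leave the square-cornered tile where it stands in the drawer.

Things in the scene. Friction and masses are not known exactly. Their poses are not given: they have to be found in the camera images.
- arch_tile: The tile to move: white ceramic, 10 mm thick (x), 85 wide (y), 110 high (z), 0.18 kg; flat bottom edge, half-round top. Origin: centre of the bottom edge; z points up to the arch. It starts in the drawer, left or right of the square tile, lying against the drawer's front wall, which covers its lower 55 mm; its top leans 15 degrees towards the drawer's front (robot side).
- square_tile: The tile to leave alone: same white ceramic, 10 mm thick (x), 85 wide (y), 100 high (z), square corners, straight top. Origin: centre of its bottom edge. It stands beside the arched tile in the drawer at the same lean, 10 to 28 mm of free space between them.
- drawer: Fixed translucent blue tilt-out drawer in a low walnut case 130 x 250 mm, under 80 mm high. Origin: centre of the case's underside; -x is the front, y the width. The bin leans 15 degrees to -x, inside 50 mm deep, 210 wide; walls 55 (front) and 45 mm (back) along the lean. Tile bottoms: 25 mm in front of the origin, 21 mm up; 40 mm of bin is free behind them. Draw tiles out along the lean.
- slot (a point): Centre of the floor of the pale wooden rack's middle slot, 10 mm above the table. The slot runs along y (100 mm, open ends), is 18 mm wide (x) and flares to about 25 mm at its mouth, 36 mm above the floor; z up. Rack fixed, 190 x 100 mm, 46 high. Outer slots, 60 mm away at +x and -x, hold a notepad and a steel case, 12 mm thick, up to 60 mm above the slot floor.
Not all that is in view belongs to the job. Leave any green or turquoise look-alike of the arch_tile alone. Of the things that look like the part that bears slot, the larger one is meant.

How it is judged:
On the way:
1. the arched tile is down in the middle slot, its bottom edge within 15 mm of the slot's floor, while still held (x of arch_tile in the frame of slot between -0.013 and 0.013 m and y of arch_tile in the frame of slot between -0.025 and 0.025 m and z of arch_tile in the frame of slot below 0.015 m and angle between arch_tile's own z axis and vertical below 0.3 rad and contact force between arch_tile and the fingers above 0.5 N), for 0.1 s.
At the end, for the whole second after the job is handed in: The arched tile stands released and at rest in the middle slot, arch up: bottom edge within 8 mm of the slot floor, 13 mm of its centre line and 25 mm of its middle, upright to 17 degrees, along the slot to 11 degrees; the square tile is within 30 mm of its start (x of arch_tile in the frame of slot between -0.013 and 0.013 m and y of arch_tile in the frame of slot between -0.025 and 0.025 m and z of arch_tile in the frame of slot between -0.008 and 0.008 m and angle between arch_tile's own z axis and vertical below 0.3 rad and angle between the y axis of arch_tile and the y axis of slot, either way round below 0.2 rad and linear speed of arch_tile below 0.02 m/s and distance of square_tile from where it was at the start of the episode below 0.03 m); the robot touches nothing.
It fails at once if the square tile is moved by more than 30 mm (distance of square_tile from where it was at the start of the episode above 0.03 m).
It also fails if it takes over 38 s, if anything falls off the work surface, if the arm or the gripper's body presses on something with over 40 N, if the wrist force passes 120 N, or if a joint passes its speed limit or range.

## Robot

A 7-joint arm with a two-finger parallel gripper is mounted at the origin on the work surface. World frame = base frame: x ahead of the robot, y to its left, z up, the work surface at z = 0. Lengths are in m, angles in rad, forces in N, time in s.
With the tool pointing down it reaches from about 0.4 to 0.875 m from the base axis. Payload 19.3 kg.
Tool frame: the origin (TCP) lies midway between the tips of the shut fingers; the grasp point (between the pads) lies 19 mm behind it; z points along the fingers, y is the direction in which the jaws open and shut (so a half turn about z gives the same grasp; the last joint's range is limited). The gripper opens to 85 mm and grips with 20 to 120 N. Pads are 22 mm wide; open, the fingers measure 114 mm over their backs; the gripper's body (76 mm by 85 mm) begins 54 mm behind the grasp point. The pads swing forward as they close: fully open they stand 13 mm farther back than shut.
Start: joints at [1.15, 0.521, -0.036, 1.599, 0.021, 1.021, -0.113], TCP at [0.215, -0.587, 0.231] pointing down, gripper open.
Joint ranges: [-2.91, 2.91], [-0.3, 2.13], [-1.5, 1.42], [0.17, 2.43], [-1.26, 4.41], [0.16, 1.93], [-2.52, 2.52]. Speed limits (rad/s): [1.89, 1.89, 2.39, 2.39, 3.01, 3.01, 3.01].

## Interface

Orientations are given as [roll, pitch, yaw] about the fixed x, y, z axes, in that order (R = Rz(yaw) Ry(pitch) Rx(roll)).
In Python, from workcell import bot gives the robot as it stands.
- The arm moves only by the tool servo_tool, never from a script. Its argument "plan" is a list of rows, each a list of 5 numbers: the shift along the world's x, y, z in mm, then the turn about the world's z in rad, then the gripper's target within -1 to 1 (shut at 1, half-way at 0, fully open at -1). In form: [[tx, ty, tz, yaw, jaw], ...]. A call has exactly 10 rows; each row is the pose to reach, as a shift and turn from the pose commanded when the call began; what a row does not reach only later rows make up. A row lasts 1/12 s, in which the tool goes at most 41.7 mm and 7.16 degrees, less where a joint would pass 70% of its speed; a pose out of reach is approached as far as the arm can. A call with a gripper value outside its range is refused whole. The fingers move at their own pace and stop on an object; "squeeze" is the grip in N (left out, the last holds). Time passes only in rows, so rows that repeat a pose let the fingers close, or fill a call up. It gives the time, the measured TCP pose, the force and the opening at its end, in the units of the state.
- bot.observe(): the state, without advancing time (a new reading comes with each control period).
- bot.grab_frame(name): name is "scene" or "side" or "wrist"; returns the picture (480x640x3 uint8, blue, green, red); there is no depth.
- bot.calibration(name): a dict with "fx", "fy", "cx", "cy" (pixels), "T" (4x4, takes a point from camera to world coordinates). Camera axes: x right, y down, z forward; pixel columns grow to the right and rows downward; lengths in m; the calibration is good to about 2 mm. The wrist camera is an equidistant fisheye: a pixel r from the principal point sees the ray r / f radians off the axis. A picture is of the moment at which its call begins: read the wrist's pose just before it. calibration takes no time and is no camera call; for the wrist camera it gives the pose at the moment of the call.
- bot.job_done(): hands the job in, once; it reports no verdict.
The state is a dict: "clock": time; "qpos": joint angles; "qd": joint speeds; "joint_efforts": joint torques, N m; "position": TCP position; "tool_rot": TCP orientation; "force": force on the tool from outside, world axes, zero at the start; "moment": the same for the moment, N m; "grip_width": finger opening in m.
Only numpy, scipy, OpenCV 4.12 (cv2) and the standard library are available. Lean on these libraries where they do the work, as an engineer would, in place of code of your own. Each camera call takes 0.05 s, during which the arm holds its last target.

## Working session

There is one attempt and no reset: what is moved stays moved. The work goes in short steps, Python scripts to look and compute and a tool call to move; the robot and the scene stay as the last step left them, time stands still between calls to the robot, and variables do not carry over. Pictures are saved under pics/ and viewed, and the job is handed in when it is done.

Besides the shell and the picture viewer there is one more tool, called after "Request:" by a JSON object that holds its "api" and its "payload". servo_tool: Moves the arm, as the interface text tells. Its arguments: {"type":"object","properties":{"plan":{"type":"array","items":{"type":"array","items":{"type":"number"}}},"squeeze":{"type":"number"}},"required":["plan"]}

```bash
ls; mkdir -p pics; python3 - <<'E'
from workcell import bot
import cv2,numpy as np
np.set_printoptions(precision=4,suppress=True)
for n in ["scene","side","wrist"]:
    c=bot.calibration(n); print(n,c["fx"],c["fy"],c["cx"],c["cy"]);print(np.array(c["T"]))
    cv2.imwrite(f"pics/{n}0.png",bot.grab_frame(n))
print(bot.observe())
E
```

```text
pics
scene 543.2741243959541 543.2741243959541 323.3796407386955 238.9067336799309
[[-0.8656  0.4065 -0.2924  0.8295]
 [ 0.5007  0.6945 -0.5167  0.6452]
 [-0.007  -0.5937 -0.8047  0.9461]
 [ 0.      0.      0.      1.    ]]
side 520.625471509005 520.625471509005 322.2662535300372 247.93304171767173
[[-0.7221 -0.4882  0.4902  0.0492]
 [-0.6917  0.5247 -0.4963  0.5257]
 [-0.0149 -0.6974 -0.7165  0.7261]
 [ 0.      0.      0.      1.    ]]
wrist 371.64829954431775 371.64829954431775 316.8516924874993 242.00445106309448
[[ 0.3435 -0.8883 -0.3048  0.2922]
 [-0.9391 -0.3253 -0.1104 -0.559 ]
 [-0.0011  0.3242 -0.946   0.3745]
 [ 0.      0.      0.      1.    ]]
{'clock': 0.15, 'qpos': array([ 1.1498,  0.5219, -0.0363,  1.5998,  0.0212,  1.0211, -0.1128]), 'qd': array([ 0.0022, -0.0016, -0.0012, -0.0008,  0.    , -0.0003,  0.001 ]), 'joint_efforts': array([  0.0008, -92.74  ,   1.9807, -37.006 ,   0.0181,   0.0063,
        -0.    ]), 'position': array([ 0.2147, -0.5867,  0.2309]), 'tool_rot': array([-3.1408,  0.0001,  0.3508]), 'force': array([ 0.2131, -0.4137, -0.0302]), 'moment': array([-0.0157,  0.0688,  0.038 ]), 'grip_width': 0.08516841800171304}
```

View pics/scene0.png

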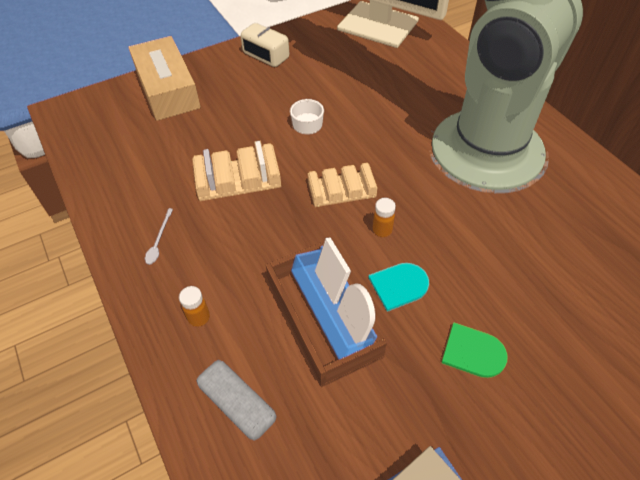

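View pics/side0.png

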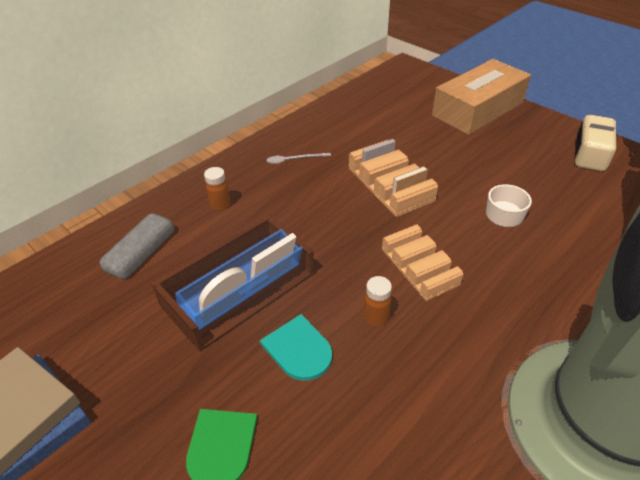

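View pics/wrist0.png

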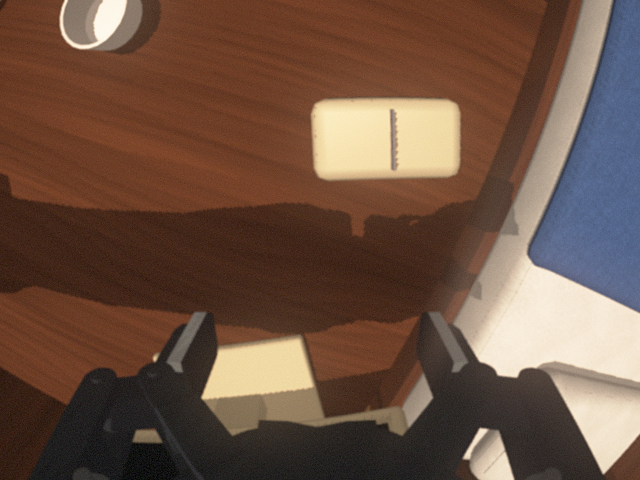

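The scene image shows the arched tile around (357,312), with its top towards the robot, and the square tile at (333,270). The larger rack is at about (237,170), with its contents in the outer slots. The turquoise and green look-alikes lie on the table. I'll zoom in next.

```bash
python3 - <<'E'
import cv2
s=cv2.imread("pics/scene0.png");d=cv2.imread("pics/side0.png")
def crop(im,x,y,w,h,f,n): cv2.imwrite(f"pics/{n}.png",cv2.resize(im[y:y+h,x:x+w],None,fx=f,fy=f,interpolation=cv2.INTER_CUBIC))
crop(s,255,230,140,150,4,"s_dr");crop(s,185,135,105,75,7,"s_rk")
crop(d,150,215,170,130,4.5,"d_dr");crop(d,340,130,105,90,6.5,"d_rk")
E
```

```text
(no output)
```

View pics/s_dr.png

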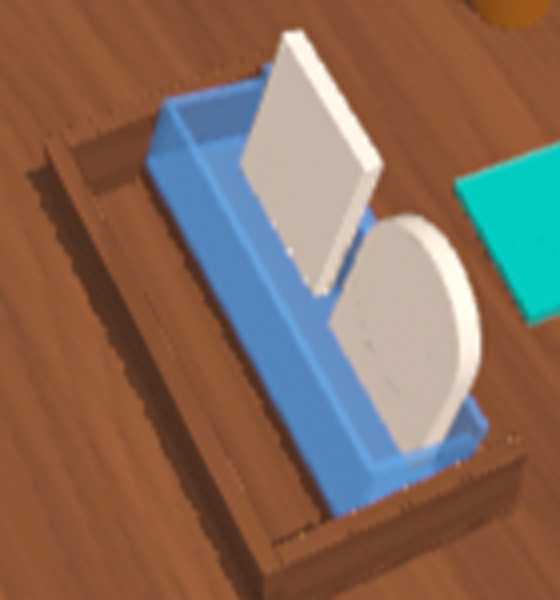

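View pics/s_rk.png

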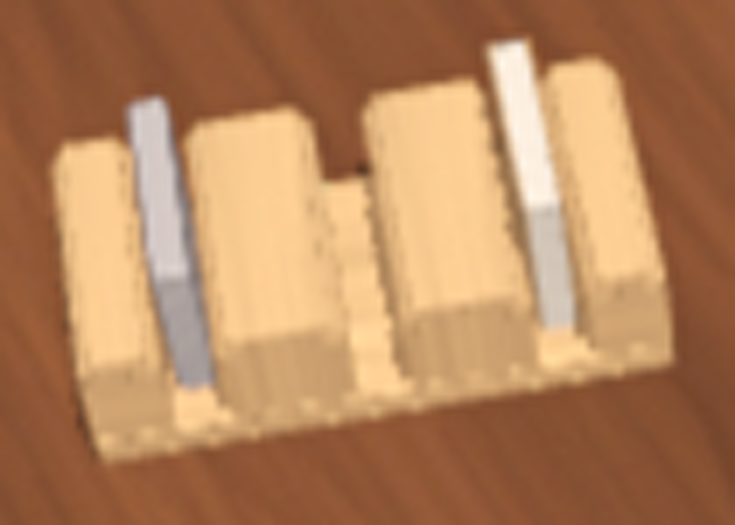

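View pics/d_dr.png

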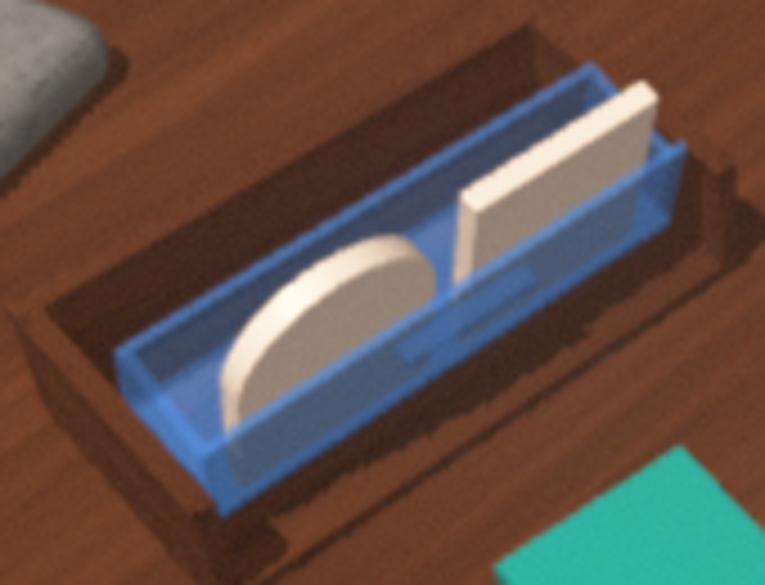

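View pics/d_rk.png

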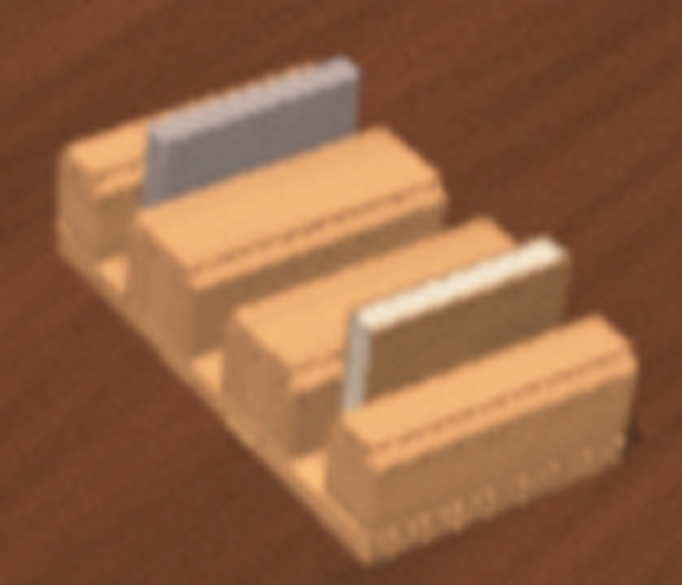

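```bash
cat > geo.py <<'E'
import numpy as np,cv2
from scipy.optimize import least_squares
from workcell import bot
np.set_printoptions(precision=4,suppress=True)
C={n:bot.calibration(n) for n in ["scene","side"]}
def proj(n,P):
    c=C[n];T=np.array(c["T"]);p=(np.atleast_2d(P)-T[:3,3])@T[:3,:3]
    return np.c_[c["fx"]*p[:,0]/p[:,2]+c["cx"],c["fy"]*p[:,1]/p[:,2]+c["cy"]]
def pix(x,y,off,f): return ((x+.5)/f-.5+off[0],(y+.5)/f-.5+off[1])
def W(pose,P): # pose x,y,yaw
    c,s=np.cos(pose[2]),np.sin(pose[2]);P=np.atleast_2d(P)
    return np.c_[pose[0]+c*P[:,0]-s*P[:,1],pose[1]+s*P[:,0]+c*P[:,1],P[:,2]]
a=np.radians(15);ca,sa=np.cos(a),np.sin(a)
def tile(y0,P): # tile local->drawer
    P=np.atleast_2d(P).astype(float);return np.c_[-.025+ca*P[:,0]-sa*P[:,2],y0+P[:,1],.021+sa*P[:,0]+ca*P[:,2]]
t=np.linspace(0,np.pi,40)
ARCH=np.vstack([[0,-.0425,0],[0,.0425,0],np.c_[0*t,.0425*np.cos(t),.0675+.0425*np.sin(t)],[0,-.0425,0]])
SQ=np.array([[0,-.0425,0],[0,.0425,0],[0,.0425,.1],[0,-.0425,.1],[0,-.0425,0]])
E
cat > fit.py <<'E'
from geo import *
S=(255,230),4;D=(150,215),4.5
sq=[("scene",285,38,S,(.005,-.0425,.1)),("scene",368,172,S,(.005,.0425,.1)),("scene",315,293,S,(.005,.0425,0)),("scene",243,165,S,(.005,-.0425,0)),
("scene",382,163,S,(-.005,.0425,.1)),("scene",298,32,S,(-.005,-.0425,.1)),
("side",478,212,D,(-.005,.0425,.1)),("side",655,97,D,(-.005,-.0425,.1)),("side",460,195,D,(.005,.0425,.1)),("side",640,82,D,(.005,-.0425,.1))]
ar=[("scene",330,322,S,(.005,-.0425,0)),("scene",403,450,S,(.005,.0425,0))]
def res(p):
    r=[]
    for L,y0 in((sq,p[3]),(ar,p[4])):
        for n,x,y,c,P in L: r+=list(proj(n,W(p,tile(y0,P)))[0]-pix(x,y,*c))
    return np.array(r)
best=min((least_squares(res,[.5,.1,y,-.05,.05]) for y in(-1,0,1)),key=lambda s:s.cost)
print("drawer",best.x,best.cost);print(best.fun.reshape(-1,2))
R=(185,135),7;Q=(340,130),6.5
rk=[("scene",357,395,R,(.009,.05,.01)),("scene",408,390,R,(-.009,.05,.01)),("scene",323,183,R,(.009,-.05,.01)),("scene",370,178,R,(-.009,-.05,.01)),
("scene",105,460,R,(.095,.05,0)),("scene",672,365,R,(-.095,.05,0)),("side",370,562,Q,(-.095,.05,0)),("side",62,252,Q,(.095,.05,0)),("side",630,440,Q,(-.095,-.05,0))]
rr=lambda p:np.concatenate([proj(n,W(p,P))[0]-pix(x,y,*c) for n,x,y,c,P in rk])
b2=min((least_squares(rr,[.6,.1,y]) for y in(-1,0,1)),key=lambda s:s.cost)
print("rack",b2.x,b2.cost);print(b2.fun.reshape(-1,2))
np.savez("fit.npz",d=best.x,r=b2.x)
for n in C:
    im=cv2.imread(f"pics/{n}0.png");im=cv2.resize(im,None,fx=4,fy=4,interpolation=cv2.INTER_CUBIC)
    def dr(P,col,cl=False): cv2.polylines(im,[np.int32(np.round(proj(n,P)*4+1.5))],cl,col,1)
    d=best.x
    for o,cl in((-.005,(0,0,255)),(.005,(0,200,0))):
        dr(W(d,tile(d[4],ARCH+[o,0,0])),cl);dr(W(d,tile(d[3],SQ+[o,0,0])),cl)
    dr(W(d,[[sx*.065,sy*.125,0] for sx,sy in((1,1),(1,-1),(-1,-1),(-1,1))]),(0,255,255),True)
    r=b2.x
    for z,hx in((0,.095),(.01,.009),(.046,.0125)): dr(W(r,[[sx*hx,sy*.05,z] for sx,sy in((1,1),(1,-1),(-1,-1),(-1,1))]),(0,0,255),True)
    x,y=proj(n,W(d,[0,0,.05]))[0]*4; X,Y=proj(n,W(r,[0,0,.03]))[0]*4
    A=im[int(y)-290:int(y)+290,int(x)-290:int(x)+290];B=im[int(Y)-200:int(Y)+200,int(X)-220:int(X)+220]
    cv2.imwrite(f"pics/ov_{n}_d.png",A)
    cv2.imwrite(f"pics/ov_{n}_r.png",B)
E
python3 fit.py
```

```text
drawer [ 0.5567 -0.1385 -0.0593  0.293   0.3879] 12.05177654894206
[[-0.886  -0.8109]
 [-0.5045 -0.6575]
 [-0.3542  1.2729]
 [-1.5825  0.4649]
 [ 0.6458  0.3468]
 [ 0.4045 -0.352 ]
 [-0.1178  1.2068]
 [ 0.8996  0.8977]
 [ 0.0069  0.6701]
 [ 0.3877  0.2061]
 [-1.7755 -2.0038]
 [ 1.1441  2.1165]]
rack [ 0.5721 -0.2218 -0.2867] 8.906834876658749
[[-0.1134 -0.1292]
 [ 0.381  -0.8375]
 [-1.1675 -0.2485]
 [-0.435  -0.8376]
 [-0.8625  0.32  ]
 [-0.2685 -1.0883]
 [ 0.5866  0.697 ]
 [-0.69    0.1176]
 [-0.868   3.232 ]]
```

View pics/ov_scene_d.png

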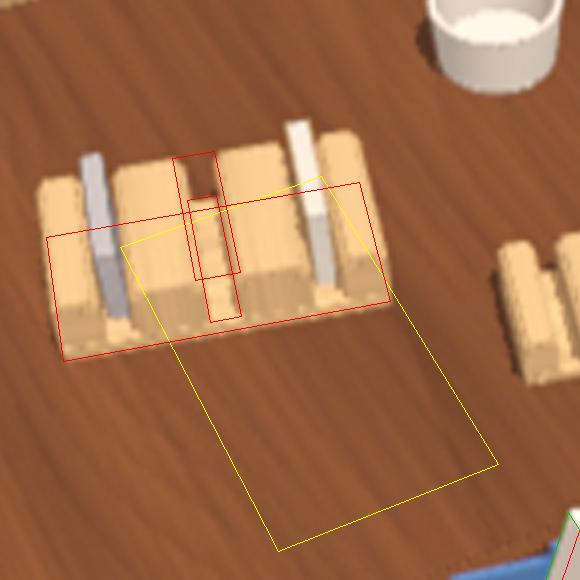

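View pics/ov_side_d.png

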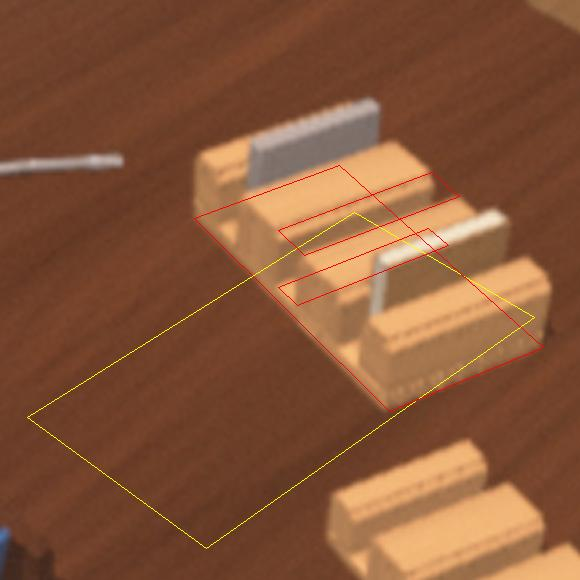

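View pics/ov_scene_r.png

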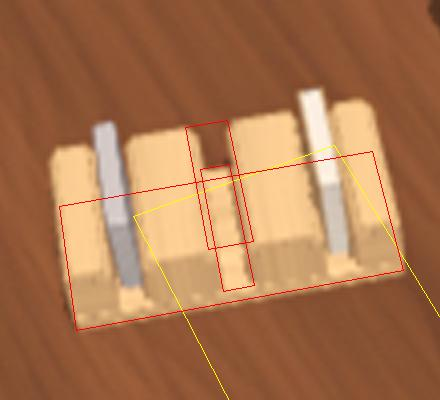

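View pics/ov_side_r.png

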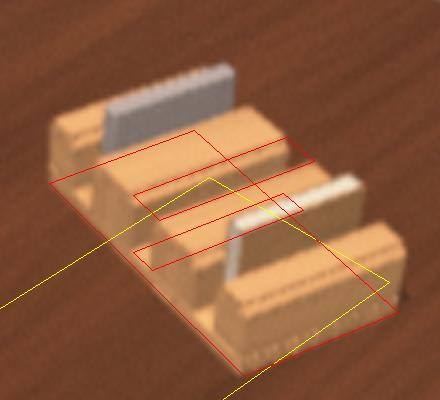

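```bash
sed -i 's/x,y=proj(n,W(d,\[0,0,.05\]))/x,y=proj(n,W(d,[0,(d[3]+d[4])\/2,.06]))/; s/fx=4,fy=4/fx=6,fy=6/; s/\*4+1.5/*6+2.5/; s/\[0\]\*4/[0]*6/g' fit.py; python3 fit.py >/dev/null
```

```text
(no output)
```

View pics/ov_scene_d.png

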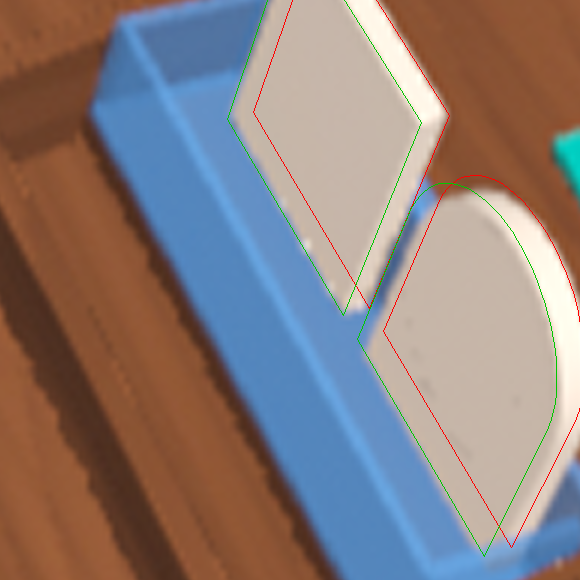

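View pics/ov_side_d.png

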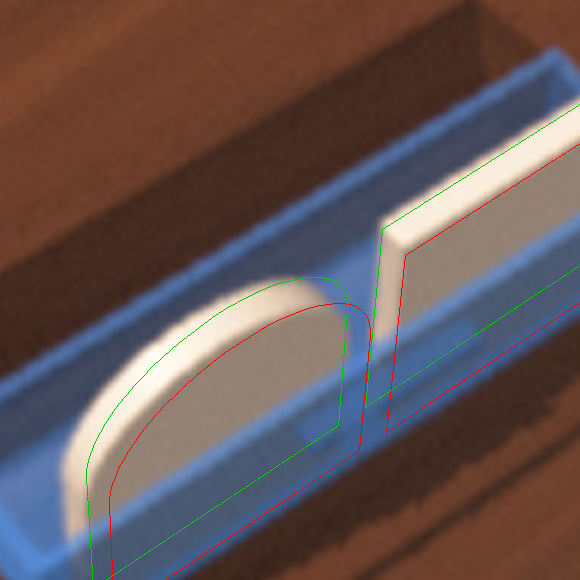

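```bash
cat > ov2.py <<'E'
from geo import *
d=np.load("fit.npz")["d"]
for dy in (.004,.006):
  out=[]
  for n in C:
    im=cv2.resize(cv2.imread(f"pics/{n}0.png"),None,fx=6,fy=6,interpolation=cv2.INTER_CUBIC)
    for o,cl in((-.005,(0,0,255)),(.005,(0,200,0))):
        cv2.polylines(im,[np.int32(np.round(proj(n,W(d,tile(d[4]+dy,ARCH+[o,0,0])))*6+2.5))],0,cl,1)
    x,y=proj(n,W(d,tile(d[4],[0,0,.06])))[0]*6
    out.append(im[int(y)-250:int(y)+250,int(x)-200:int(x)+200])
  cv2.imwrite(f"pics/ov2_{int(dy*1000)}.png",np.hstack(out))
E
python3 ov2.py
```

```text
(no output)
```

View pics/ov2_4.png

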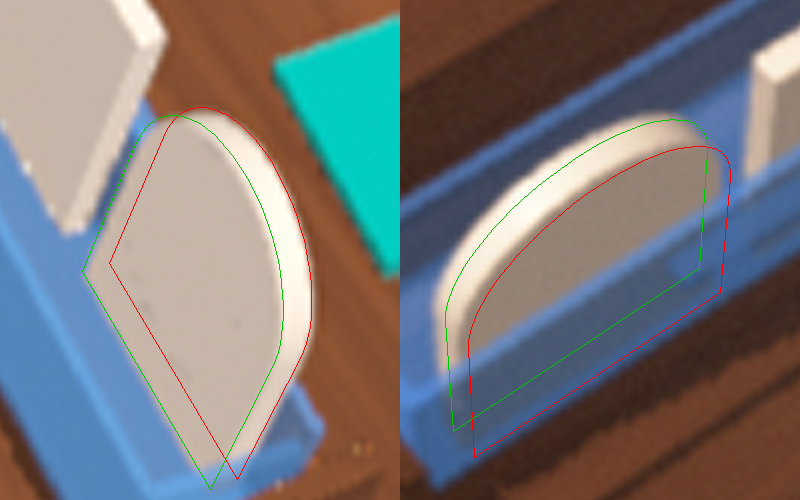

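View pics/ov2_6.png

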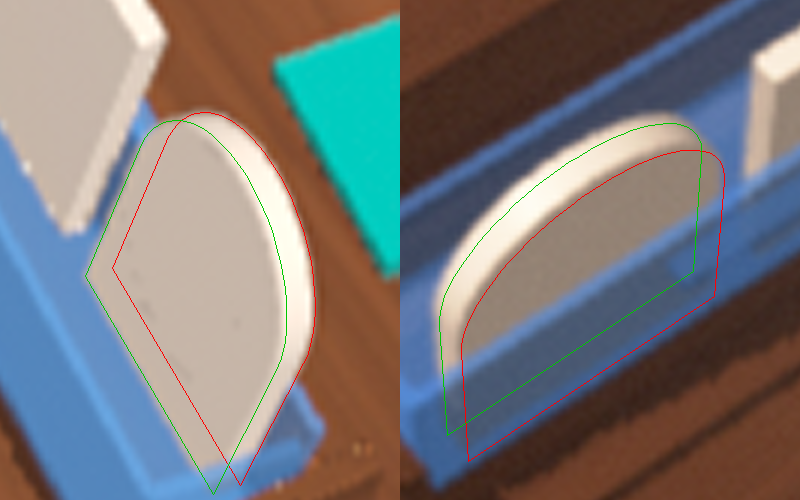

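```bash
python3 - <<'E'
from geo import *
f=np.load("fit.npz");d=f["d"];r=f["r"];yA=d[4]+.005
print("tile bottom",W(d,[-.025,yA,.021]),"sq",W(d,[-.025,d[3],.021]),"slot",r)
t=W(d,[-.025,yA,.086])[0];yaw=d[2]+np.pi/2
o=bot.observe();print(o["clock"],(t-o["position"])*1000,yaw-o["tool_rot"][2]);print("rack yaw tool",r[2]+np.pi/2,"turn from grasp",r[2]-d[2],"trans mm",(r[:2]-t[:2])*1000)
print(np.hypot(*t[:2]),np.hypot(*r[:2]))
E
```

```text
tile bottom [[0.5551 0.2552 0.021 ]] sq [[0.5492 0.1555 0.021 ]] slot [ 0.5721 -0.2218 -0.2867]
0.15 [ 340.39    841.8876 -144.8754] 1.160640945733344
rack yaw tool 1.2841070616130217 turn from grasp -0.22735059190181536 trans mm [  17.0504 -476.95  ]
0.610905776848117 0.6136084588048197
```

Request:
{"api": "servo_tool", "payload": {"plan": [[28,28,0,0.05,-1],[56,56,0,0.1,-1],[84,84,0,0.15,-1],[112,112,0,0.2,-1],[140,140,0,0.25,-1],[168,168,0,0.3,-1],[196,196,0,0.35,-1],[224,224,0,0.4,-1],[252,252,0,0.45,-1],[280,280,0,0.5,-1]]}}

```text
clock: 0.98
position: [0.4958, -0.3053, 0.2313]
tool_rot: [-3.142, 0.0, 0.853]
force: [-0.2, -0.3, -0.2]
grip_width: 0.0852
```

Request:
{"api": "servo_tool", "payload": {"plan": [[6,40,0,0.05,-1],[12,80,0,0.11,-1],[18,120,0,0.17,-1],[24,160,0,0.23,-1],[30,200,0,0.29,-1],[36,240,0,0.35,-1],[42,280,0,0.41,-1],[48,320,0,0.47,-1],[54,360,0,0.53,-1],[60,400,0,0.59,-1]]}}

```text
clock: 1.82
position: [0.5546, 0.0949, 0.2313]
tool_rot: [-3.142, 0.0, 1.443]
force: [1.4, 0.1, -0.0]
grip_width: 0.0855
```

Request:
{"api": "servo_tool", "payload": {"plan": [[0,40,0,0.04,-1],[0,80,0,0.07,-1],[0,120,0,0.07,-1],[0,150,0,0.07,-1],[0,162,0,0.07,-1],[0,162,-10,0.07,-1],[0,162,-30,0.07,-1],[0,162,-50,0.07,-1],[0,162,-50,0.07,-1],[0,162,-50,0.07,-1]]}}

```text
clock: 2.65
position: [0.5546, 0.2538, 0.1806]
tool_rot: [-3.14, 0.001, 1.51]
force: [0.5, 0.1, 1.1]
grip_width: 0.0854
```

```bash
python3 - <<'E'
from geo import *
o=bot.observe();print(o)
f=np.load("fit.npz");d=f["d"]
t=W(d,[-.025,d[4]+.005,.086])[0];print((t-o["position"])*1000)
c=bot.calibration("wrist");im=bot.grab_frame("wrist")
K=np.array([[c["fx"],0,c["cx"]],[0,c["fy"],c["cy"]],[0,0,1]]);T=np.linalg.inv(np.array(c["T"]))
P=[W(d,tile(y,A+[o_,0,0])) for y,A in((d[4]+.005,ARCH),(d[3],SQ)) for o_ in(-.005,.005)]
im2=im.copy()
for p in P:
    q=p@T[:3,:3].T+T[:3,3]
    u=cv2.fisheye.projectPoints(q[:,None],np.zeros(3),np.zeros(3),K,np.zeros(4))[0]
    cv2.polylines(im2,[np.int32(np.round(u))],0,(0,0,255),1)
cv2.imwrite("pics/w1.png",im2)
E
```

```text
{'clock': 2.65, 'qpos': array([-0.1995,  0.5916, -0.4818,  1.671 ,  0.3208,  0.9606, -0.8586]), 'qd': array([ 0.002 , -0.0277, -0.0123, -0.0293, -0.0053,  0.0124,  0.0007]), 'joint_efforts': array([ -0.3433, -89.7073,  -7.7766, -31.5364,   0.2119,  -0.4524,
        -0.1538]), 'position': array([0.5546, 0.2538, 0.1806]), 'tool_rot': array([-3.1399,  0.0013,  1.5098]), 'force': array([0.544 , 0.1238, 1.1255]), 'moment': array([-0.0186,  0.0309, -0.0558]), 'grip_width': 0.08542538513886273}
[  0.5039   1.3695 -94.6458]
```

View pics/w1.png

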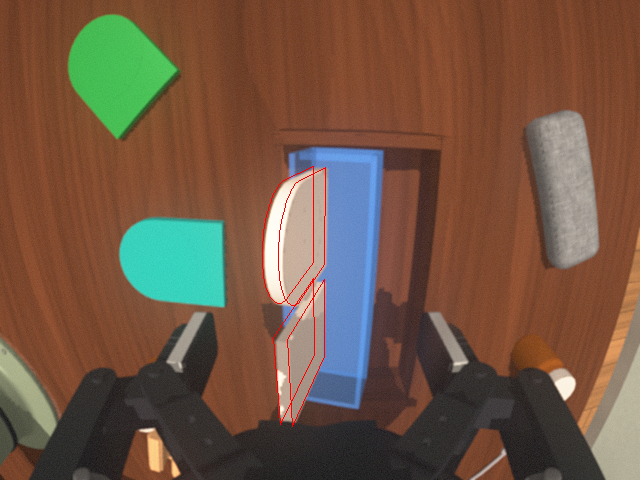

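The wrist view confirms the fit: the overlay lies on both tiles. I'll descend now, with a small offset to the front.

Request:
{"api": "servo_tool", "payload": {"plan": [[-5,1,-15,0,-1],[-5,1,-35,0,-1],[-5,1,-55,0,-1],[-5,1,-75,0,-1],[-5,1,-88,0,-1],[-5,1,-94,0,-1],[-5,1,-94,0,-1],[-5,1,-94,0,-1],[-5,1,-94,0,-1],[-5,1,-94,0,-1]], "squeeze": 30}}

```text
clock: 3.53
position: [0.5503, 0.2563, 0.0884]
tool_rot: [3.14, -0.001, 1.511]
force: [-0.7, 0.3, 0.3]
grip_width: 0.0855
```

```bash
python3 - <<'E'
from workcell import bot
import cv2,numpy as np
cv2.imwrite("pics/s2.png",bot.grab_frame("side"));cv2.imwrite("pics/w2.png",bot.grab_frame("wrist"))
im=cv2.imread("pics/s2.png")[150:350,120:340];cv2.imwrite("pics/s2c.png",cv2.resize(im,None,fx=3,fy=3))
E
```

```text
(no output)
```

View pics/s2c.png

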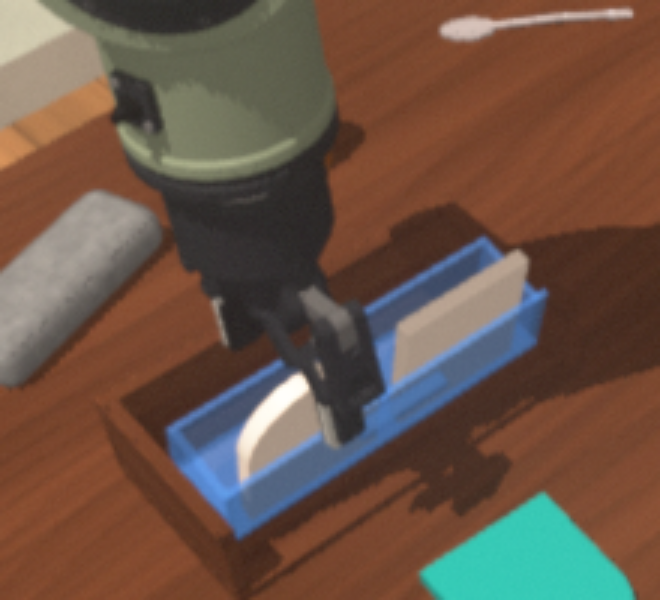

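View pics/w2.png

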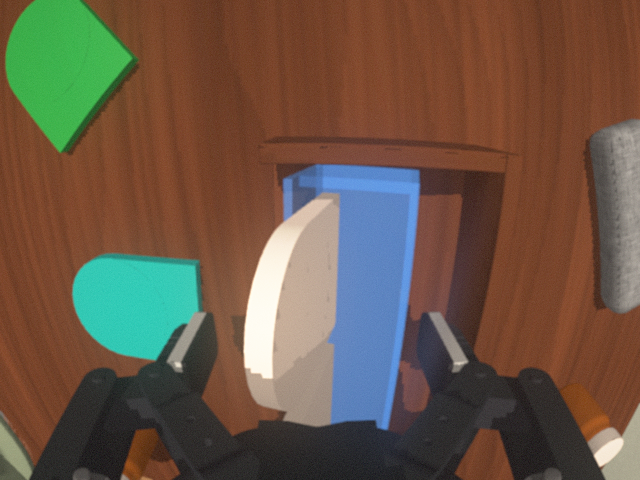

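The tile is between the pads and the tips are above the bin wall. I'll close gradually so the front pad tips the tile upright.

Request:
{"api": "servo_tool", "payload": {"plan": [[2,0,0,0,-0.8],[4,0,0,0,-0.6],[5,0,0,0,-0.45],[5,0,0,0,-0.3],[5,0,0,0,-0.15],[5,0,0,0,0],[5,0,0,0,0.15],[5,0,0,0,0.3],[5,0,0,0,0.45],[5,0,0,0,0.6]], "squeeze": 30}}

```text
clock: 4.47
position: [0.5547, 0.2561, 0.0873]
tool_rot: [-3.142, -0.0, 1.511]
force: [0.5, 0.1, 0.1]
grip_width: 0.0172
```

Request:
{"api": "servo_tool", "payload": {"plan": [[0,0,0,0,0.7],[0,0,0,0,0.8],[0,0,0,0,0.9],[0,0,0,0,1],[0,0,0,0,1],[0,0,0,0,1],[0,0,0,0,1],[0,0,0,0,1],[0,0,0,0,1],[0,0,0,0,1]], "squeeze": 40}}

```text
clock: 5.3
position: [0.5559, 0.256, 0.0875]
tool_rot: [3.14, -0.001, 1.51]
force: [5.5, 1.3, -2.3]
grip_width: 0.0098
```

```bash
python3 - <<'E'
from workcell import bot
import cv2,numpy as np
a=bot.grab_frame("side");b=bot.grab_frame("wrist")
a=cv2.resize(a[200:360,150:330],(540,480))
cv2.imwrite("pics/c3.png",cv2.resize(np.hstack([a,b[:, 100:540]]),None,fx=.8,fy=.8))
E
```

```text
(no output)
```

View pics/c3.png

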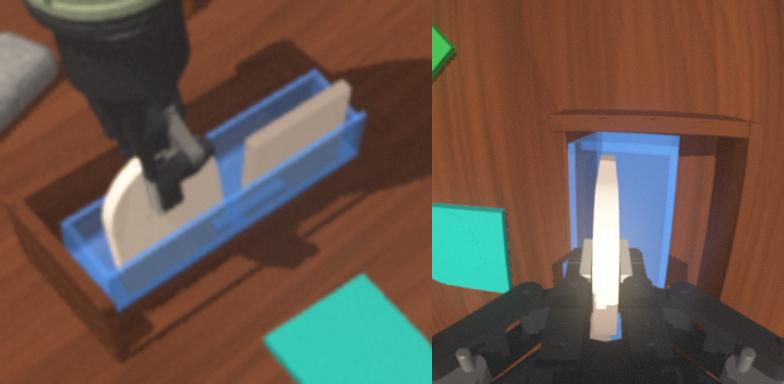

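Upright and gripped at 9.8 mm opening. Lift.

Request:
{"api": "servo_tool", "payload": {"plan": [[0,0,5,0,1],[0,0,12,0,1],[0,0,22,0,1],[0,0,36,0,1],[0,0,54,0,1],[0,0,74,0,1],[0,0,96,0,1],[0,0,118,0,1],[0,0,135,0,1],[0,0,140,0,1]], "squeeze": 45}}

```text
clock: 6.23
position: [0.5553, 0.2567, 0.2307]
tool_rot: [3.138, -0.002, 1.511]
force: [-0.3, 0.3, -1.2]
grip_width: 0.0093
```

```bash
python3 - <<'E'
from geo import *
o=bot.observe();r=np.load("fit.npz")["r"];print(o["position"],o["tool_rot"],o["force"],o["grip_width"])
print((r[:2]-o["position"][:2])*1000)
a=bot.grab_frame("side");s=bot.grab_frame("scene")
cv2.imwrite("pics/c4.png",np.hstack([cv2.resize(a[100:400,120:360],(400,500)),cv2.resize(s[180:480,240:480],(400,500))]))
cv2.imwrite("pics/a4.png",a);cv2.imwrite("pics/s4.png",s)
E
```

```text
[0.5553 0.2567 0.2307] [ 3.1385 -0.0019  1.5109] [-0.3291  0.3362 -1.1504] 0.009339029119123975
[  16.8068 -478.5145]
```

View pics/c4.png

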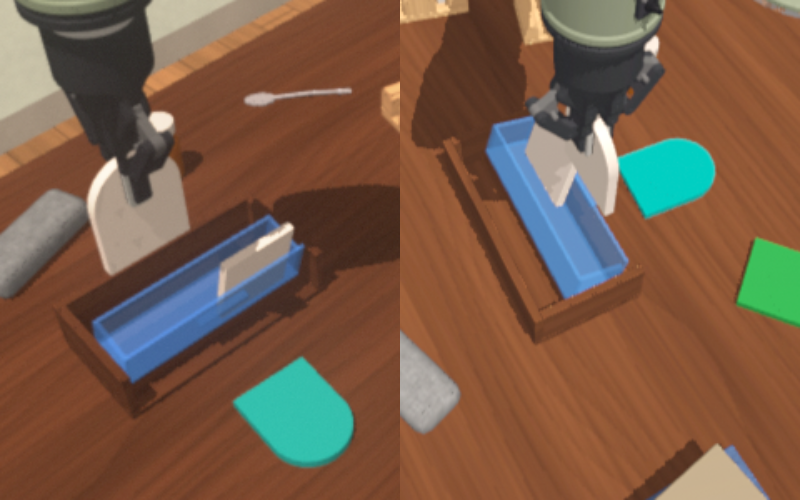

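The tile is held clear of the drawer, upright. Moving to above the rack.

Request:
{"api": "servo_tool", "payload": {"plan": [[1,-20,0,-0.01,1],[2,-55,0,-0.03,1],[4,-93,0,-0.05,1],[5,-132,0,-0.07,1],[7,-171,0,-0.09,1],[9,-210,0,-0.11,1],[11,-249,0,-0.13,1],[13,-288,0,-0.15,1],[14,-327,0,-0.17,1],[15,-366,0,-0.19,1]]}}

```text
clock: 7.17
position: [0.5689, -0.1118, 0.2261]
tool_rot: [-3.14, 0.0, 1.32]
force: [1.4, 0.3, -2.3]
grip_width: 0.0094
```

Request:
{"api": "servo_tool", "payload": {"plan": [[1,-38,0,-0.02,1],[2,-72,0,-0.037,1],[2,-96,0,-0.037,1],[2,-108,0,-0.037,1],[2,-112,0,-0.037,1],[2,-112,0,-0.037,1],[2,-112,-10,-0.037,1],[2,-112,-20,-0.037,1],[2,-112,-20,-0.037,1],[2,-112,-20,-0.037,1]]}}

```text
clock: 8.0
position: [0.5715, -0.2208, 0.2063]
tool_rot: [-3.14, -0.0, 1.285]
force: [-0.5, -0.3, -0.4]
grip_width: 0.0094
```

```bash
cat > held.py <<'E'
from geo import *
import sys
o=bot.observe();r=np.load("fit.npz")["r"];print(o["clock"],o["position"],o["tool_rot"],o["force"],o["grip_width"])
e=r[:2]-o["position"][:2];print("to slot",e*1000,"yaw err",r[2]+np.pi/2-o["tool_rot"][2])
pose=[*o["position"][:2],o["tool_rot"][2]-np.pi/2];zb=o["position"][2]-.064
out=[]
for n in C:
    im=bot.grab_frame(n);cv2.imwrite(f"pics/{sys.argv[1]}_{n}.png",im)
    im=cv2.resize(im,None,fx=4,fy=4,interpolation=cv2.INTER_CUBIC)
    dr=lambda P,c:cv2.polylines(im,[np.int32(np.round(proj(n,P)*4+1.5))],0,c,1)
    for q,c in((-.005,(0,0,255)),(.005,(0,200,0))): dr(W(pose,ARCH+[q,0,zb]),c)
    for z,hx in((.01,.009),(0,.095)): dr(W(r,[[a*hx,b*.05,z] for a,b in((1,1),(1,-1),(-1,-1),(-1,1),(1,1))]),(255,255,0))
    x,y=proj(n,[*(r[:2]+o["position"][:2])/2,(.02+zb+.1)/2])[0]*4
    out.append(im[max(0,int(y)-300):int(y)+300,max(0,int(x)-200):int(x)+200])
h=min(i.shape[0] for i in out)
cv2.imwrite(f"pics/{sys.argv[1]}.png",np.hstack([i[-h:] for i in out]))
E
python3 held.py h5
```

```text
8.0 [ 0.5715 -0.2208  0.2063] [-3.1399 -0.0003  1.2852] [-0.5324 -0.2644 -0.4082] 0.0094413507250501
to slot [ 0.6458 -1.0224] yaw err -0.0011114931655760163
```

View pics/h5.png

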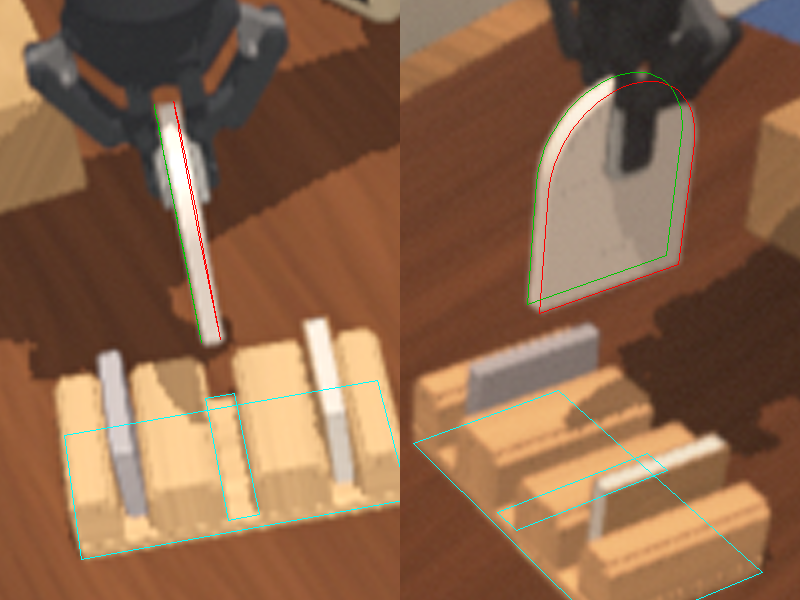

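The tile matches the model (bottom = TCP − 64 mm) and lines up with the slot. I'll lower it to the mouth.

Request:
{"api": "servo_tool", "payload": {"plan": [[0.5,-1,-10,0,1],[0.5,-1,-25,0,1],[0.5,-1,-42,0,1],[0.5,-1,-60,0,1],[0.5,-1,-75,0,1],[0.5,-1,-86,0,1],[0.5,-1,-93,0,1],[0.5,-1,-98,0,1],[0.5,-1,-100,0,1],[0.5,-1,-100,0,1]]}}

```text
clock: 8.93
position: [0.5724, -0.223, 0.1073]
tool_rot: [3.141, 0.0, 1.284]
force: [-0.4, -0.2, -2.1]
grip_width: 0.0094
```

```bash
python3 held.py h6
```

```text
8.9333 [ 0.5724 -0.223   0.1073] [3.1415 0.     1.2837] [-0.4023 -0.246  -2.0616] 0.009447584422250858
to slot [-0.2321  1.1989] yaw err 0.00042452747922738787
```

View pics/h6.png

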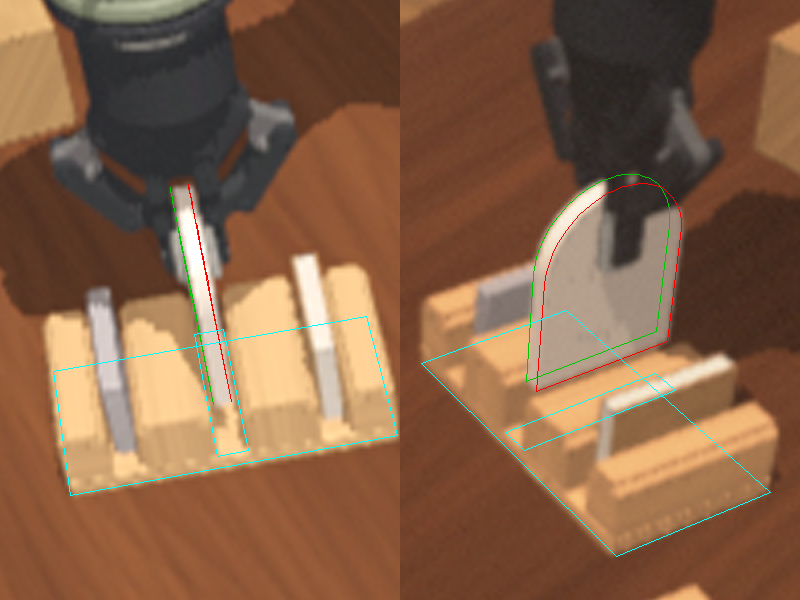

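Request:
{"api": "servo_tool", "payload": {"plan": [[0,0,-4,0,1],[0,0,-8,0,1],[0,0,-12,0,1],[0,0,-16,0,1],[0,0,-20,0,1],[0,0,-23,0,1],[0,0,-26,0,1],[0,0,-28,0,1],[0,0,-29,0,1],[0,0,-29,0,1]]}}

```text
clock: 9.87
position: [0.5722, -0.2229, 0.0781]
tool_rot: [-3.141, 0.0, 1.284]
force: [0.7, 0.8, -1.8]
grip_width: 0.0092
```

Request:
{"api": "servo_tool", "payload": {"plan": [[0,0,-0.5,0,1],[0,0,-1,0,1],[0,0,-1.5,0,1],[0,0,-2,0,1],[0,0,-2.5,0,1],[0,0,-3,0,1],[0,0,-3.5,0,1],[0,0,-3.5,0,1],[0,0,-3.5,0,1],[0,0,-3.5,0,1]]}}

```text
clock: 10.7
position: [0.5724, -0.223, 0.075]
tool_rot: [3.141, 0.0, 1.284]
force: [-1.3, -0.6, 4.8]
grip_width: 0.0095
```

```bash
python3 held.py h7
```

```text
10.7 [ 0.5724 -0.223   0.075 ] [3.1413 0.0001 1.2837] [-1.3053 -0.6048  4.841 ] 0.009453835935609266
to slot [-0.253   1.1991] yaw err 0.00038651204687734086
```

View pics/h7.png

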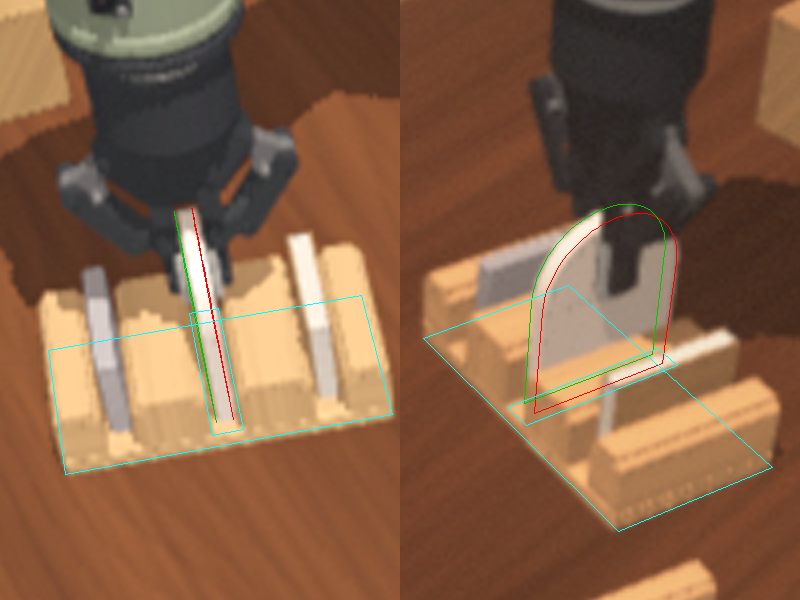

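Floor contact (+6 N), tile seated in the slot and still held. Release gently, opening part way, then rise.

Request:
{"api": "servo_tool", "payload": {"plan": [[0,0,0,0,0.8],[0,0,0,0,0.7],[0,0,0,0,0.6],[0,0,0,0,0.5],[0,0,0,0,0.4],[0,0,0,0,0.3],[0,0,0,0,0.2],[0,0,0,0,0.2],[0,0,0,0,0.2],[0,0,0,0,0.2]]}}

```text
clock: 11.63
position: [0.5723, -0.2229, 0.0748]
tool_rot: [-3.142, 0.0, 1.284]
force: [0.3, -0.2, 0.6]
grip_width: 0.0339
```

Request:
{"api": "servo_tool", "payload": {"plan": [[0,0,5,0,0.2],[0,0,12,0,0.2],[0,0,25,0,0.2],[0,0,40,0,0.2],[0,0,60,0,0.2],[0,0,85,0,0.2],[0,0,110,0,0.2],[0,0,130,0,0.2],[0,0,140,0,0.2],[0,0,140,0,0.2]]}}

```text
clock: 12.47
position: [0.5732, -0.2232, 0.2179]
tool_rot: [3.138, 0.0, 1.284]
force: [-1.4, -0.3, 0.1]
grip_width: 0.0339
```

```bash
cat > fin.py <<'E'
from geo import *
f=np.load("fit.npz");r=f["r"];d=f["d"];print(bot.observe()["clock"],bot.observe()["grip_width"])
out=[]
for n in C:
    im=bot.grab_frame(n);cv2.imwrite(f"pics/f_{n}.png",im)
    im=cv2.resize(im,None,fx=4,fy=4,interpolation=cv2.INTER_CUBIC)
    dr=lambda P,c:cv2.polylines(im,[np.int32(np.round(proj(n,P)*4+1.5))],0,c,1)
    for q,c in((-.005,(0,0,255)),(.005,(0,200,0))): dr(W(r,ARCH+[q,0,.01]),c);dr(W(d,tile(d[3],SQ+[q,0,0])),c)
    for p in([*r[:2],.06],W(d,tile(d[3],[0,0,.06]))[0]):
        x,y=proj(n,p)[0]*4;out.append(im[int(y)-240:int(y)+240,int(x)-190:int(x)+190])
cv2.imwrite("pics/f1.png",np.hstack(out[::2]));cv2.imwrite("pics/f2.png",np.hstack(out[1::2]))
E
python3 fin.py
```

```text
12.4667 0.033916365695795314
```

View pics/f1.png

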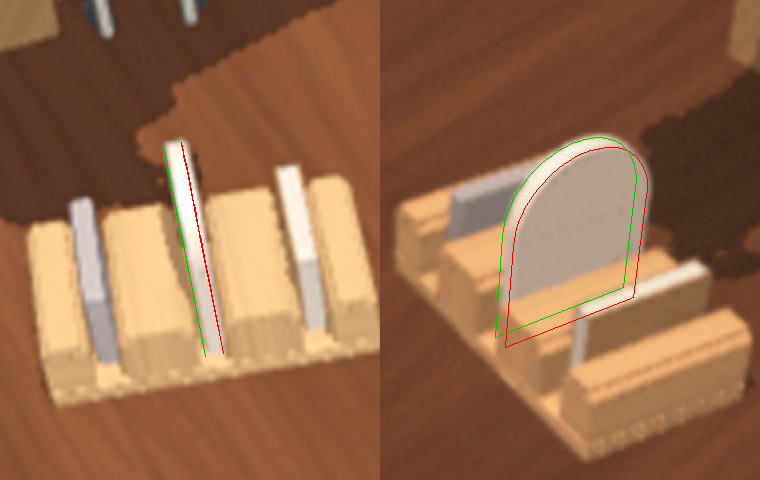

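View pics/f2.png

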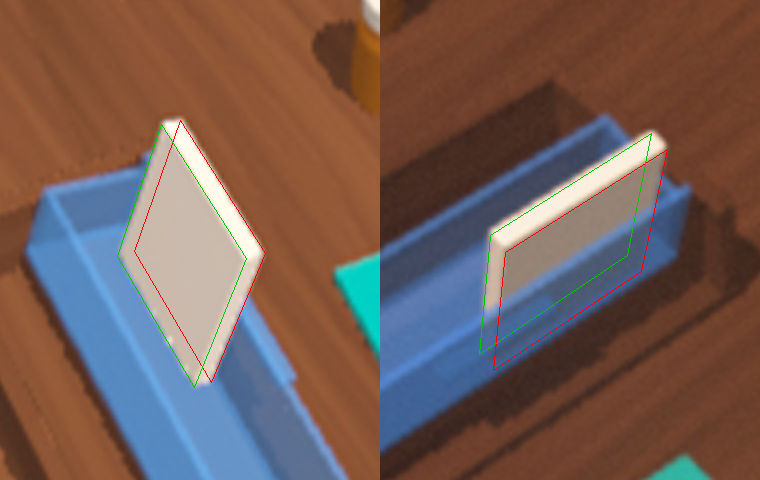

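The arched tile stands upright and released in the slot, on top of the model outline. The square tile hasn't moved and the gripper is clear. Handing in.

```bash
python3 -c "
from workcell import bot
print(bot.job_done())"
```

```text
the job is handed in; nothing more can be done
None
```

The arched tile is standing upright, arch up, in the middle slot of the larger wooden rack, and I handed the job in at about 12.5 s. No verdict was reported.

- **How it was moved:** I gripped it across its thickness and let the closing pads tip it upright. I then lifted it straight up out of the drawer rather than along its lean, because the tool only points down. I lowered it into the slot until the wrist force rose by about 6 N, which I took as the floor. That came at a TCP height of 75 mm, 1 mm above the 74 mm I expected. I then opened the fingers to 34 mm and rose 140 mm clear.
- **Last checks:** In both camera images the tile lies within 1–2 pixels (roughly 2 mm) of the position I wanted: centred, upright and along the slot. The square tile still matches its starting outline, and the gripper was touching nothing.
- **Disagreement:** The scene and side cameras differed by about 1–2 mm throughout, which is within the stated calibration. No check failed.

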